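# Line up two plummer blocks with a lining bar and hold it

### The arm

A 6-joint arm with a two-finger parallel gripper is mounted at the origin on a cart in front of the work surface, level with it; the furniture and walls round the work are solid. World frame = base frame: x ahead of the robot, y to its left, z up, the work surface at z = 0. Lengths are in m, angles in rad, forces in N, time in s.
With the tool pointing down it reaches from about 0.325 to 0.9 m from the base axis. Payload 6.1 kg.
Tool frame: the origin (TCP) lies midway between the tips of the shut fingers; the grasp point (between the pads) lies manip.grip_point_offset behind it (manip.grip_point_offset is the distance from the TCP to the grasp point, in m); z points along the fingers, y is the line along which they close (so a half turn about z gives the same grasp; the last joint's range is limited). The gripper opens to 87 mm and grips with 3 to 60 N. Pads are 19 mm wide; open, the fingers measure 117 mm over their backs; the gripper's body (75 mm by 190 mm) begins 51 mm behind the grasp point.
Start: joints at [1.052, 0.22, 1.526, -0, 1.395, -0.126], TCP at [0.239, 0.577, 0.223] pointing down, gripper open.
Joint ranges: [-2.98, 2.98], [-0.91, 2.08], [0.09, 2.57], [-1.24, 4.39], [0.2, 2.65], [-2.68, 2.68]. Speed limits (rad/s): [2.57, 2.57, 3.01, 3.14, 3.14, 3.14].

### API

Orientations are given as a rotation vector (axis times angle).
In Python, from bench import manip gives the robot as it stands.
- The arm moves only by the tool servo_tool, never from a script. Its argument "motion" is a list of rows, each a list of 3 entries, a list of its own where there are three numbers: the opening, from 0 (shut) to 1 (fully open), then the shift along the world's x, y, z in cm, then the turn, a rotation vector about the world's x, y, z in rad. In form: [[claw, [tx, ty, tz], [rx, ry, rz]], ...]. A call has 1 to 10 rows; each row shifts and turns the commanded pose from where the row before left it; what a row does not reach is not made up. A row lasts 1/12 s, in which the tool goes at most 41.7 mm and 7.16 degrees, less where a joint would pass 70% of its speed; a pose out of reach is approached as far as the arm can. A call is refused whole if a number of a shift passes 4.17 or a number of a turn 0.125, either way. A call with a gripper value outside its range is refused whole. The fingers move at their own pace and stop on an object; "newtons" is the grip in N (left out, the last holds). Time passes only in rows, so rows that do not move let the fingers close. It gives the time, the measured TCP pose, the force, the opening and the grip force at its end, in the units of the state.
- manip.sense(): the state, without advancing time (a new reading comes with each control period).
- manip.get_image(name): name is "scene" or "top" or "wrist"; returns the picture (480x640x3 uint8, blue, green, red); there is no depth.
- manip.camera_model(name): a dict with "fx", "fy", "cx", "cy" (pixels), "D" ([k1, k2, p1, p2, k3] as OpenCV has them; the pictures are not rectified), "rvec" (rotation vector, rad) and "tvec" (3), from world to camera coordinates, as OpenCV has them. Camera axes: x right, y down, z forward; pixel columns grow to the right and rows downward; lengths in m; the calibration is good to about 2 mm. A picture is of the moment at which its call begins: read the wrist's pose just before it. camera_model takes no time and is no camera call; for the wrist camera it gives the pose at the moment of the call.
- manip.close_job(): hands the job in; it is judged then, once.
The state is a dict: "t": time; "joints": joint angles; "joint_velocities": joint speeds; "effort": joint torques, N m; "ee_pos": TCP position; "tool_rot": TCP orientation; "ft_force": force on the tool from outside, world axes, zero at the start; "moment": the same for the moment, N m; "grip_width": opening from 0.0 (shut) to 1.0 (fully open); "gripper_force": force on a finger pad.
Only numpy, scipy, OpenCV 4.12 (cv2) and the standard library are available. Lean on these libraries where they do the work, as an engineer would, in place of code of your own. Each camera call takes 0.05 s, during which the arm holds its last target. There are 200 camera calls.

### The job

The plummer block at one end of the bedplate is bolted down; the other stands on slack bolts and has slid sideways. Bring the slack block into line, take the bright steel lining bar with the tapered nose out of the stock tray (the other bars stay in it), and push it nose first through the bolted block and on through the slack one until the whole taper stands out at the far side. Finish still gripping the bar there, steady through both bushes, so that a mate can tighten the bolts; leave the other things on the bench alone.

Things in the scene. Friction and masses are not known exactly. Their poses are not given: they have to be found in the camera images.
- bedplate: Dark steel bedplate 120 (its x) x 162 (its y) x 15 mm, fixed to the bench. Origin: centre of its underside, on the bench. Its x axis is the shaft line and points from the bolted block (centre at x = -30 mm) to the slack block (x = +30 mm), roughly towards the world's -y; its y lies across the shaft line, along the foot slots; z up. Shaft line at y = 0, 75 mm above the bench.
- fixed_bore (a point): Centre of the bore of the bolted green block, 75 mm above the bench. Brass bush 24 mm long (12 mm either way along the bedplate's x), bore 18 mm, for the 16 mm bar. Foot of each block 126 mm long across the shaft line, its top 30 mm above the bench; foot bolt heads reach 44 mm above the bench, 40 mm to each side of the shaft line.
- slack_bore (a point): Centre of the bore of the slack green block; moves with the block. Same bush: 24 mm long, 18 mm bore. Housing round the bore (both blocks): 44 mm wide across the shaft line, 20 mm long along it, its top 97 mm above the bench with a 7 mm oil cup on it; straight sides from the bore's height down to the foot.
- slack_block (a joint): Sideways slide of the slack block along the bedplate's +y, m: 0 = in line with the bolted block, stops at +-0.012; starts 0.008 to 0.0115 out. About 4 N of friction; it stays where it is put. Can be pinched across its housing from above and slid. The bar's tapered nose centres what is left, up to about 4 mm.
- lining_bar: Bright steel rod 16 mm in diameter, 200 mm long, 0.13 to 0.25 kg, with a dark ribbed band behind its middle and a tapered nose. Origin: on its axis at mid-length; x axis along the bar towards the nose (it may be rolled about x). Starts in the tray's notches, axis 34 mm above the bench, nose towards the robot (world's -x).
- bar_nose (a point): Tip of the lining bar's nose, on its axis 100 mm ahead of the origin. The last 22 mm taper from 16 mm to about 5 mm diameter.
- bar_grip (a point): Middle of the bar's dark ribbed grip band (48 mm long), on its axis 36 mm behind the origin and 136 mm behind the nose tip.
- tray: Wooden stock tray 228 (its x) x 148 (its y) mm, fixed; end walls 36 mm high, side walls 14 mm, floor 6 mm above the bench. Origin: centre of its underside. Notched battens at x = +-72 mm (14 mm wide, tops 33 mm above the bench) carry three bars along the tray's x, 44 mm apart (y = -44, 0, 44 mm), in changing order. Two small steel offcuts lie on the floor.
- black_bar: Thick dark, blackened steel bar 21 mm in diameter, 196 mm long, in the tray, its top 47 mm above the bench; origin at its middle, x along it. Stays in the tray.
- brass_rod: Thin brass rod 12 mm in diameter, 190 mm long, in the tray; origin at its middle, x along it. Stays in the tray.
- calipers: Steel outside calipers 126x84x11 mm lying on the bench; bystander.
- grease_pot: Small red pot, 63 mm across, 45 mm high, standing on the bench; bystander.
- v_block: Steel V-block 45x55x38 mm standing on the bench; bystander.

How it is judged:
On the way, in this order (a step that is already met when the one before it is completed fails the run):
1. The lining bar has been lifted clear of the stock tray (height (world z) of lining_bar above 0.05 m and contact force between lining_bar and tray below 0.1 N and contact force between the fingers and lining_bar above 2 N), for 0.1 s.
2. The nose has come through the bolted block's bush and is not yet in the slack one (x of bar_nose in the frame of bedplate between -0.016 and 0.016 m and y of bar_nose in the frame of bedplate between -0.006 and 0.006 m and z of bar_nose in the frame of bedplate between 0.069 and 0.081 m and x of lining_bar in the frame of bedplate below -0.07 m), for 0.05 s.
At the end, for the whole second after the job is handed in: Fingers still grip the resting bar (over 4 N) through both bushes, entered from the bolted side: tip 18 mm or more beyond the slack bush, within 4 mm of the shaft line, bar within 0.06 rad of it, slack block within 3 mm of in line; black bar and brass rod in the tray (x of bar_nose in the frame of bedplate above 0.06 m and y of bar_nose in the frame of bedplate between -0.004 and 0.004 m and z of bar_nose in the frame of bedplate between 0.071 and 0.079 m and angle between the x axis of lining_bar and the x axis of bedplate, either way round below 0.06 rad and value of joint slack_block between -0.003 and 0.003 m and contact force between the fingers and lining_bar above 4 N and linear speed of lining_bar below 0.02 m/s and z of each of black_bar, brass_rod in the frame of tray below 0.045 m and horizontal distance between each of black_bar, brass_rod and tray below 0.09 m); the arm keeps its last pose, push and grip.
It fails at once if The V-block is pushed more than 30 mm (distance of v_block from where it was at the start of the episode above 0.03 m).
It fails at once if The calipers are pushed more than 30 mm (distance of calipers from where it was at the start of the episode above 0.03 m).
It fails at once if The grease pot is pushed more than 30 mm (distance of grease_pot from where it was at the start of the episode above 0.03 m).
It fails at once if The black bar is lifted out of the tray (height (world z) of black_bar above 0.06 m).
It fails at once if The brass rod is lifted out of the tray (height (world z) of brass_rod above 0.06 m).
It also fails if it takes over 58 s, if anything falls off the work surface, if the arm or the gripper's body presses on something with over 40 N, if the wrist force passes 120 N, or if a joint passes its speed limit or range.

## Working session

There is one attempt and no reset: what is moved stays moved. The work goes in short steps, Python scripts to look and compute and a tool call to move; the robot and the scene stay as the last step left them, time stands still between calls to the robot, and variables do not carry over. Pictures are saved under pics/ and viewed, at most 10 in all, crops included, and the job is handed in when it is done.

Besides the shell and the picture viewer there is one more tool, called after "Call:" by a JSON object that holds its "fn" and its "kwargs", one argument or row to a line. servo_tool: Moves the arm, as the interface text tells. Its arguments: {"type":"object","properties":{"motion":{"type":"array"},"newtons":{"type":"number"}},"required":["motion"]}

```bash
mkdir -p pics; ls
python3 - <<'E'
from bench import manip
import cv2
print(manip.grip_point_offset, manip.sense())
for n in("scene","top"):
    print(n,manip.camera_model(n)); cv2.imwrite(f"pics/{n}0.png",manip.get_image(n))
E
```

```text
pics
0.0187 {'t': 0.0, 'joints': array([ 1.05188536e+00,  2.21232205e-01,  1.52760071e+00,  2.33935941e-05,
        1.39471828e+00, -1.26098536e-01]), 'joint_velocities': array([ 1.05894020e-03, -5.57709899e-05,  1.35595339e-03, -2.49350101e-03,
       -2.96712544e-04, -8.05979818e-04]), 'effort': array([-1.49013846e-03, -4.94612253e+01, -3.87375033e+01,  6.97160535e-02,
        5.73031500e-02, -1.19739825e-04]), 'ee_pos': array([0.23892694, 0.57685498, 0.22143901]), 'tool_rot': array([-6.12949630e-01, -3.08056028e+00,  2.90579229e-03]), 'ft_force': array([0.66044753, 0.74153587, 0.1104414 ]), 'moment': array([ 0.00897741, -0.01166005,  0.03440222]), 'gripper_force': 0.0, 'grip_width': 0.9979218242507757}
scene {'fx': 506.8736529808242, 'fy': 506.8736529808242, 'cx': 332.54179687722444, 'cy': 237.96295971917132, 'D': array([-0.14772272,  0.        ,  0.        ,  0.        ,  0.        ]), 'rvec': array([ 2.23750801, -0.76515099,  0.29583617]), 'tvec': array([-0.52178768,  0.22295283,  0.83079145])}
top {'fx': 535.8921277070721, 'fy': 535.8921277070721, 'cx': 313.076552378581, 'cy': 236.34995116720884, 'D': array([-0.02228215,  0.        ,  0.        ,  0.        ,  0.        ]), 'rvec': array([ 2.20345632, -2.18048894,  0.10759074]), 'tvec': array([-0.15288524,  0.56998192,  1.10296667])}
```

View pics/top0.png

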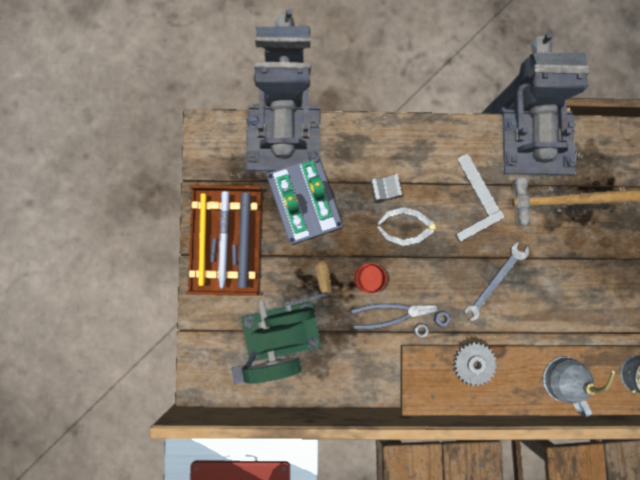

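View pics/scene0.png

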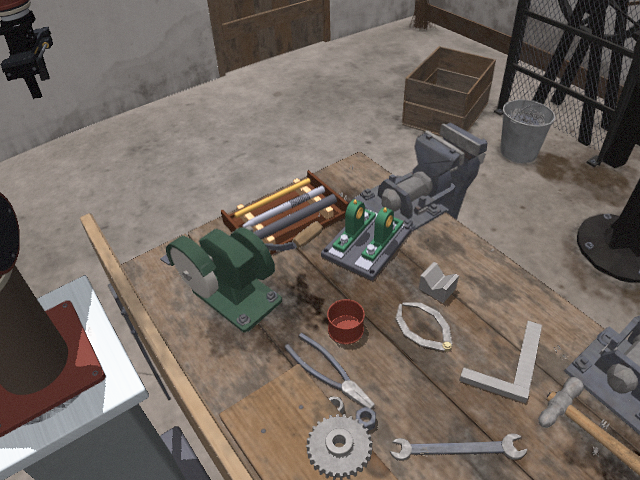

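The top view shows the tray around (226,240) with brass (x≈203), bright lining bar (224) and black bar (244), nose down. The bedplate is at (305,200), with the bolted block's housing near (291,203) and the slack one near (318,187). A vice stands just beyond it at (283,130).

```bash
cat > h.py <<'E'
from bench import manip
import cv2, numpy as np
from scipy.spatial.transform import Rotation as R
def ray(c,uv):
    K=np.array([[c['fx'],0,c['cx']],[0,c['fy'],c['cy']],[0,0,1]])
    n=cv2.undistortPoints(np.float64(uv).reshape(-1,1,2),K,c['D']).reshape(-1,2)
    Rm=cv2.Rodrigues(c['rvec'])[0]
    d=np.c_[n,np.ones(len(n))]@Rm
    return -Rm.T@np.ravel(c['tvec']),d
def onz(c,uv,z):
    o,d=ray(c,uv); return o+d*((z-o[2])/d[:,2:])
def proj(c,P):
    K=np.array([[c['fx'],0,c['cx']],[0,c['fy'],c['cy']],[0,0,1]])
    return cv2.projectPoints(np.float64(P).reshape(-1,1,3),c['rvec'],c['tvec'],K,c['D'])[0].reshape(-1,2)
E
python3 - <<'E'
from h import *
np.set_printoptions(precision=4,suppress=True)
c=manip.camera_model("top")
print("cam",ray(c,[[0,0]])[0])
for n,uv,z in [("lin ends/grip",[[225,193],[222,286],[224,215]],.034),("tray corners",[[192,187],[261,187],[261,292],[188,293]],.025),
 ("bed corners",[[267,170],[317,156],[341,226],[293,243]],.015),("housing tops",[[291,202],[318,186]],.1),
 ("vice bottom",[[247,168],[320,168],[318,110],[250,110]],.02),("vice top",[[275,156],[300,156]],.12),("pot",[[371,278]],.045)]:
    print(n,onz(c,uv,z).tolist() and onz(c,uv,z)[:,:2].round(3).tolist())
cw=manip.camera_model("wrist");print(cw['fx'],ray(cw,[[320,240]]))
im=manip.get_image("wrist");cv2.imwrite("pics/w0.png",im)
E
```

```text
cam [ 0.4846 -0.1238  1.1466]
lin ends/grip [[0.66, 0.038], [0.466, 0.04], [0.613, 0.039]]
tray corners [[0.673, 0.109], [0.675, -0.036], [0.454, -0.04], [0.451, 0.112]]
bed corners [[0.713, -0.047], [0.745, -0.154], [0.595, -0.206], [0.558, -0.105]]
housing tops [[0.633, -0.101], [0.665, -0.154]]
vice bottom [[0.716, -0.005], [0.718, -0.16], [0.845, -0.155], [0.842, -0.009]]
vice top [[0.72, -0.069], [0.72, -0.118]]
pot [[0.485, -0.266]]
369.03369397993663 (array([0.1774, 0.6016, 0.3833]), array([[ 0.2353, -0.0784, -0.969 ]]))
```

View pics/w0.png

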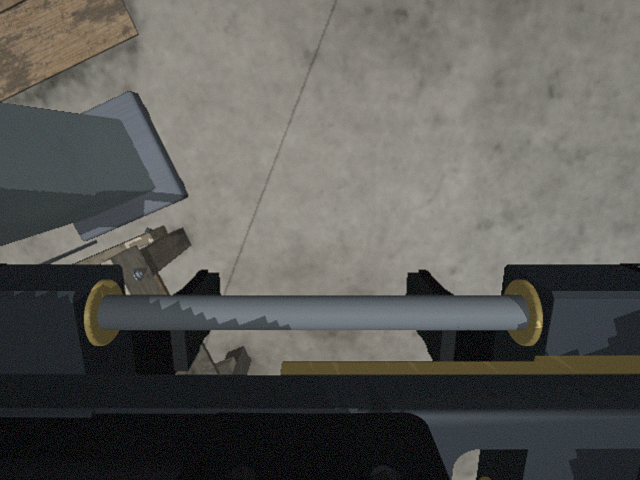

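The wrist view shows only floor, with the fingers along the bottom edge. I need the heights of the vice and the grinder, and a sharper view of the bedplate.

Run:
```python
import cv2,numpy as np
s=cv2.imread("pics/scene0.png")[115:295,150:490]; t=cv2.imread("pics/top0.png")[0:400,180:360]
a=cv2.resize(s,(500,265),interpolation=cv2.INTER_CUBIC); b=cv2.resize(t,(270,600),interpolation=cv2.INTER_CUBIC)
s2=cv2.imread("pics/scene0.png")[165:285,315:467]; d=cv2.resize(s2,(418,330),interpolation=cv2.INTER_CUBIC)
o=np.zeros((600,790,3),np.uint8); o[:265,:500]=a; o[268:598,:418]=d; o[:,515:785]=b
cv2.imwrite("pics/m1.png",o)
```

```text
(no output)
```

View pics/m1.png

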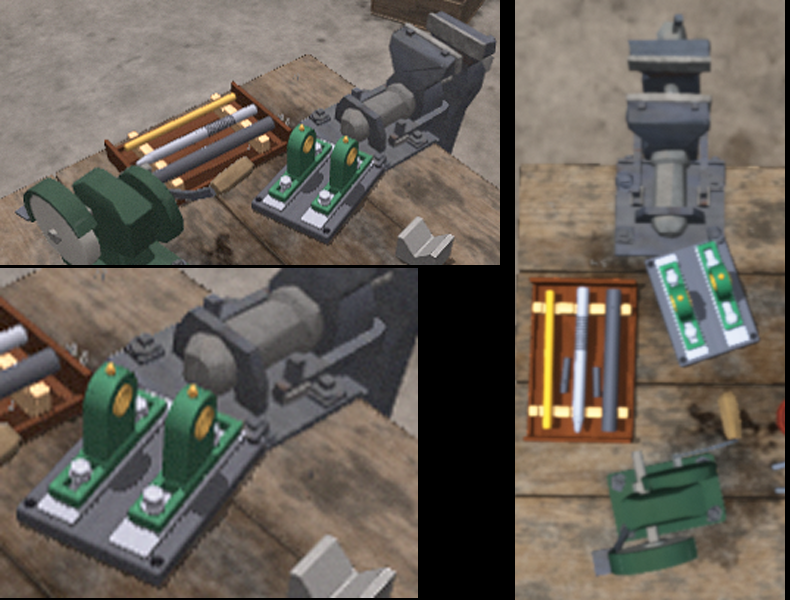

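```bash
cat >> h.py <<'E'
def tri(c1,u1,c2,u2):
    o1,d1=ray(c1,[u1]);o2,d2=ray(c2,[u2]);d1=d1[0]/np.linalg.norm(d1);d2=d2[0]/np.linalg.norm(d2)
    s=np.linalg.lstsq(np.c_[d1,-d2],o2-o1,rcond=None)[0]
    a,b=o1+s[0]*d1,o2+s[1]*d2
    return (a+b)/2,np.linalg.norm(a-b)
E
python3 - <<'E'
from h import *
np.set_printoptions(precision=4,suppress=True)
c=manip.camera_model("top");s=manip.camera_model("scene")
t=cv2.imread("pics/top0.png");si=cv2.imread("pics/scene0.png")
print("cyl end",tri(s,(389.5,197.4),c,(282.7,154)))
print("flange top",tri(s,(387.7,175.5),c,(283,146)))
print("jaw top near edge",*[ (z,onz(c,[[283,67]],z)) for z in(.15,.2,.25)])
print("grinder top",tri(s,(221.4,230.6),c,(270,326.7)))
# yellow spots near blocks
for im,roi in((t,(265,150,345,250)),(si,(325,180,415,280))):
    x0,y0,x1,y1=roi; h=cv2.cvtColor(im[y0:y1,x0:x1],cv2.COLOR_BGR2HSV)
    m=cv2.inRange(h,(15,120,120),(34,255,255))
    n,_,st,ce=cv2.connectedComponentsWithStats(m); print([(ce[i]+[x0,y0],st[i]) for i in range(1,n)])
    g=cv2.inRange(h,(50,80,40),(80,255,255))
    n,_,st,ce=cv2.connectedComponentsWithStats(g); print([(ce[i]+[x0,y0],st[i][4]) for i in range(1,n) if st[i][4]>30])
# bed edge: white strips
h=cv2.cvtColor(t[140:255,255:355],cv2.COLOR_BGR2HSV)
m=cv2.inRange(h,(0,0,170),(180,60,255));n,l,st,ce=cv2.connectedComponentsWithStats(m)
for i in range(1,n):
    if st[i][4]>15: 
        p=ce[i]+[255,140]; print(p,st[i][4],onz(c,[p],.02)[0])
E
```

```text
cyl end (array([ 0.7435, -0.0823,  0.0422]), np.float64(0.00331992870824612))
flange top (array([ 0.7413, -0.0819,  0.102 ]), np.float64(0.007093907834748354))
jaw top near edge (0.15, array([[ 0.8863, -0.0836,  0.15  ]])) (0.2, array([[ 0.8661, -0.0856,  0.2   ]])) (0.25, array([[ 0.846 , -0.0876,  0.25  ]]))
grinder top (array([ 0.3855, -0.0625,  0.144 ]), np.float64(0.017829458010090084))
[(array([311.6667, 187.1905]), array([45, 33,  4, 10, 21], dtype=int32)), (array([317., 184.]), array([51, 33,  3,  3,  9], dtype=int32)), (array([290., 198.]), array([24, 47,  3,  3,  9], dtype=int32)), (array([285. , 200.5]), array([20, 50,  1,  2,  2], dtype=int32)), (array([286. , 203.5]), array([21, 53,  1,  2,  2], dtype=int32))]
[(array([316.6681, 188.4775]), np.int32(467)), (array([291.0887, 203.1397]), np.int32(451))]
[(array([354.8889, 201.3333]), array([29, 20,  3,  4,  9], dtype=int32)), (array([359.0698, 212.907 ]), array([31, 28,  7, 10, 43], dtype=int32)), (array([384.6667, 209.5556]), array([59, 28,  3,  4,  9], dtype=int32)), (array([388.5  , 221.175]), array([61, 36,  6, 10, 40], dtype=int32))]
[(array([353.1894, 224.3204]), np.int32(771)), (array([382.055 , 232.4255]), np.int32(745))]
[320.4281 211.5053] 285 [ 0.6248 -0.162   0.02  ]
[310.1324 172.0441] 68 [ 0.7091 -0.1394  0.02  ]
[288.5994 206.0769] 312 [ 0.6355 -0.0945  0.02  ]
[284.0806 184.5161] 62 [ 0.6815 -0.0843  0.02  ]
[322.4286 208.4286] 91 [ 0.6314 -0.1662  0.02  ]
[296.7386 221.3409] 88 [ 0.6032 -0.1122  0.02  ]
```

Run:
```python
from h import *
np.set_printoptions(precision=4,suppress=True)
c=manip.camera_model("top");s=manip.camera_model("scene")
F,e1=tri(s,(354.9,201.3),c,(290,198));S,e2=tri(s,(384.7,209.6),c,(317,184))
print("cups",F,e1,S,e2)
b=onz(c,[[267,170],[317,156],[341,226],[293,243]],.015);print("bedc",b.mean(0))
y=((b[0]-b[3])+(b[1]-b[2]));x=((b[1]-b[0])+(b[2]-b[3]))
print("yaw x",np.arctan2(x[1],x[0]),"from y",np.arctan2(y[1],y[0])-np.pi/2)
print(manip.sense()['t'])
```

```text
cups [ 0.6399 -0.0982  0.0971] 0.003342972922930673 [ 0.6689 -0.1514  0.0965] 0.002668752863141133
bedc [ 0.6527 -0.128   0.015 ]
yaw x -1.2496045707712566 from y -1.2259691208565182
0.15
```

Call:
{"fn": "servo_tool", "kwargs": {
  "motion": [
    [1,[1.84,-3.29,0.1],[0,0,-0.035]],
    [1,[1.84,-3.29,0.1],[0,0,-0.035]],
    [1,[1.84,-3.29,0.1],[0,0,-0.035]],
    [1,[1.84,-3.29,0.1],[0,0,-0.035]],
    [1,[1.84,-3.29,0.1],[0,0,-0.035]],
    [1,[1.84,-3.29,0.1],[0,0,-0.035]],
    [1,[1.84,-3.29,0.1],[0,0,-0.035]],
    [1,[1.84,-3.29,0.1],[0,0,-0.035]],
    [1,[1.84,-3.29,0.1],[0,0,-0.035]],
    [1,[1.84,-3.29,0.1],[0,0,-0.035]]
  ]
}}

```text
t: 0.98
ee_pos: [0.4236, 0.2466, 0.2325]
tool_rot: [-1.142, -2.926, -0.0]
ft_force: [0.8, -0.5, 0.5]
grip_width: 1.002
gripper_force: 0.0
```

Call:
{"fn": "servo_tool", "kwargs": {
  "motion": [
    [1,[1.84,-3.29,0.1],[0,0,-0.035]],
    [1,[1.84,-3.29,0.1],[0,0,-0.035]],
    [1,[1.84,-3.29,0.1],[0,0,-0.035]],
    [1,[1.84,-3.29,0.1],[0,0,-0.035]],
    [1,[1.84,-3.29,0.1],[0,0,-0.035]],
    [1,[1.84,-3.29,0.1],[0,0,-0.035]],
    [1,[1.84,-3.29,0.1],[0,0,-0.035]],
    [1,[1.84,-3.29,0.1],[0,0,-0.035]],
    [1,[1.84,-3.29,0.1],[0,0,-0.035]],
    [1,[1.84,-3.29,0.1],[0,0,-0.035]]
  ]
}}

```text
t: 1.82
ee_pos: [0.6076, -0.0824, 0.2422]
tool_rot: [-1.635, -2.682, 0.0]
ft_force: [0.2, 1.0, 1.3]
grip_width: 1.001
gripper_force: 0.0
```

Call:
{"fn": "servo_tool", "kwargs": {
  "motion": [
    [1,[1.84,-3.29,0],[0,0,-0.035]],
    [1,[1.84,-3.29,0],[0,0,-0.035]],
    [1,[1.84,-3.29,0],[0,0,-0.035]],
    [1,[1.84,-3.29,0],[0,0,-0.035]],
    [1,[0,0,0],[0,0,0]],
    [1,[0,0,0],[0,0,0]],
    [1,[0,0,0],[0,0,0]]
  ]
}}

```text
t: 2.4
ee_pos: [0.6803, -0.2118, 0.2416]
tool_rot: [-1.815, -2.562, -0.0]
ft_force: [0.5, 0.8, 0.2]
grip_width: 1.001
gripper_force: 0.0
```

Run:
```python
from h import *
import pickle
np.set_printoptions(precision=4,suppress=True)
st=manip.sense();c=manip.camera_model("wrist");im=manip.get_image("wrist")
pickle.dump(c,open("w1.pkl","wb"));cv2.imwrite("pics/w1.png",im)
print(st['t'],st['ee_pos'],R.from_rotvec(st['tool_rot']).as_matrix(),st['joints'])
```

```text
2.4 [ 0.6803 -0.2118  0.2416] [[-0.3316  0.9434 -0.0015]
 [ 0.9434  0.3316  0.0012]
 [ 0.0016 -0.0011 -1.    ]] [-0.4126  0.4211  1.2417  0.0005  1.4807 -0.7506]
```

View pics/w1.png

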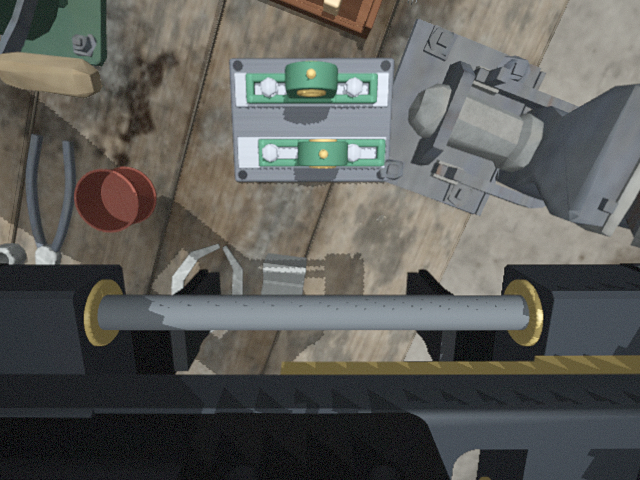

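The wrist view shows the bedplate square-on, with corners (232,58), (391,58), (388,181) and (236,181). The fixed cup is at (311,73) and the slack cup at (323,153), displaced to the right, which is bed +y.

Run:
```python
from h import *
import pickle
np.set_printoptions(precision=4,suppress=True)
c=pickle.load(open("w1.pkl","rb"));im=cv2.imread("pics/w1.png");g=cv2.cvtColor(im,cv2.COLOR_BGR2GRAY)
h=cv2.cvtColor(im,cv2.COLOR_BGR2HSV)
# bed edges: strongest gradient along scan lines
def vedge(rows,x0,x1):
    return np.array([(x0+np.argmax(np.abs(np.diff(cv2.GaussianBlur(g,(3,3),0)[r,x0:x1].astype(int))))+.5,r) for r in rows])
def hedge(cols,y0,y1):
    return np.array([(cc,y0+np.argmax(np.abs(np.diff(cv2.GaussianBlur(g,(3,3),0)[y0:y1,cc].astype(int))))+.5) for cc in cols])
L=vedge(range(70,175,5),226,242);T=hedge(range(245,380,7),52,64);B=hedge(range(245,380,7),175,188)
for n,e in(("L",L),("T",T),("B",B)):
    P=onz(c,e,.015)[:,:2]; l=cv2.fitLine(P.astype(np.float32),cv2.DIST_HUBER,0,1e-4,1e-4).ravel(); print(n,l,np.degrees(np.arctan2(l[1],l[0])))
m=cv2.inRange(h,(50,80,40),(85,255,255))
for n,r0,r1 in(("fix",80,104),("slack",140,166)):
    xs=[(np.where(m[r,225:400])[0]+225)[[0,-1]] for r in range(r0,r1) if m[r,225:400].sum()>255*20]
    xs=np.array(xs);a,b=np.median(xs,0);q=onz(c,[[a-.5,(r0+r1)/2],[b+.5,(r0+r1)/2]],.030);print(n,a,b,q[:,:2],np.linalg.norm(q[0]-q[1]),q.mean(0))
y=cv2.inRange(h,(15,120,120),(34,255,255));n,_,st,ce=cv2.connectedComponentsWithStats(y[50:180,225:400])
for i in range(1,n):print(ce[i]+[225,50],st[i][4],onz(c,[ce[i]+[225,50]],.1)[0])
```

```text
L [ 0.3363 -0.9418  0.5766 -0.1519] -70.35061
T [ 0.9433  0.3321  0.6292 -0.0727] 19.395014
B [ 0.9484  0.3171  0.6622 -0.1864] 18.487923
fix 247.0 376.0 [[ 0.5818 -0.1239]
 [ 0.6983 -0.0829]] 0.12349610313655446 [ 0.64   -0.1034  0.03  ]
slack 259.0 384.0 [[ 0.6094 -0.1741]
 [ 0.7267 -0.1328]] 0.1242787191676642 [ 0.6681 -0.1534  0.03  ]
[308.  75.] 1 [ 0.6369 -0.1016  0.1   ]
[312.  77.] 1 [ 0.6402 -0.1019  0.1   ]
[301.  90.] 1 [ 0.6353 -0.1136  0.1   ]
[320.2857  92.9048] 21 [ 0.65   -0.1106  0.1   ]
[298.   92.5] 2 [ 0.6337 -0.116   0.1   ]
[301.  92.] 1 [ 0.6358 -0.1149  0.1   ]
[303.3333  94.    ] 6 [ 0.638  -0.1157  0.1   ]
[312.  92.] 3 [ 0.6438 -0.1121  0.1   ]
[307.5  95.5] 2 [ 0.6413 -0.1157  0.1   ]
[311.  95.] 1 [ 0.6438 -0.1144  0.1   ]
[313.  95.] 1 [ 0.6452 -0.1139  0.1   ]
[310.5 140. ] 2 [ 0.6545 -0.1463  0.1   ]
[335. 140.] 1 [ 0.6729 -0.1398  0.1   ]
[321.5 167. ] 4 [ 0.6699 -0.1633  0.1   ]
```

Run:
```python
from h import *
import pickle
np.set_printoptions(precision=4,suppress=True)
c=pickle.load(open("w1.pkl","rb"));im=cv2.imread("pics/w1.png");h=cv2.cvtColor(im,cv2.COLOR_BGR2HSV)
by=np.array([.9438,.3305]);bx=np.array([.3305,-.9438])
def f(n,uv,z):
    P=onz(c,uv,z)[:,:2];print(n,"bx",P@bx,"by",P@by)
# corner holes of bed (dark discs)
for n,(u,v) in dict(tl=(239,65),tr=(385,65),bl=(242,175),br=(384,174)).items():
    p=255-cv2.cvtColor(im[v-9:v+10,u-9:u+10],cv2.COLOR_BGR2GRAY).astype(float);p=np.clip(p-np.percentile(p,80),0,None)
    n_,l,st,ce=cv2.connectedComponentsWithStats((p>15).astype(np.uint8));print(n,[(ce[i]+[u-9,v-9],st[i][4]) for i in range(1,n_)])
for v in(90,105,140,166,172):print(v,[tuple(im[v,u]) for u in(376,380,384,386,388,390,392,394)])
w=cv2.inRange(h,(0,0,150),(180,50,255))
for r in(90,98,148,156):
    x=np.where(w[r,225:400])[0]+225;print(r,x[0],x[-1]);f("pad",[[x[0]-.5,r],[x[-1]+.5,r]],.017)
y=cv2.inRange(h,(18,90,110),(34,255,255))
for (u,v) in((311,73),(323,153)):
    q=np.argwhere(y[v-7:v+8,u-7:u+8]);ce=q.mean(0)[::-1]+[u-7,v-7];print(len(q),ce);f("cup",[ce],.101)
f("foot",[[246.5,92],[376.5,92],[258.5,155],[384.5,155]],.03)
```

```text
tl [(array([237.3824,  65.2647]), np.int32(34))]
tr [(array([379.1,  56.2]), np.int32(10))]
bl [(array([242.1724, 174.2069]), np.int32(29)), (array([242., 182.]), np.int32(1))]
br [(array([388., 166.]), np.int32(1)), (array([387., 170.]), np.int32(3)), (array([379.  , 175.12]), np.int32(25)), (array([389., 178.]), np.int32(1)), (array([392.25, 178.5 ]), np.int32(4)), (array([375.5, 181.5]), np.int32(2)), (array([383., 182.]), np.int32(1))]
90 [(np.uint8(130), np.uint8(157), np.uint8(97)), (np.uint8(250), np.uint8(240), np.uint8(232)), (np.uint8(248), np.uint8(238), np.uint8(230)), (np.uint8(251), np.uint8(241), np.uint8(233)), (np.uint8(201), np.uint8(192), np.uint8(186)), (np.uint8(164), np.uint8(154), np.uint8(146)), (np.uint8(126), np.uint8(118), np.uint8(113)), (np.uint8(134), np.uint8(128), np.uint8(121))]
105 [(np.uint8(231), np.uint8(220), np.uint8(213)), (np.uint8(231), np.uint8(221), np.uint8(212)), (np.uint8(230), np.uint8(220), np.uint8(213)), (np.uint8(234), np.uint8(224), np.uint8(216)), (np.uint8(159), np.uint8(148), np.uint8(140)), (np.uint8(154), np.uint8(143), np.uin
[... 925 characters left out ...]
107), np.uint8(103), np.uint8(95)), (np.uint8(146), np.uint8(139), np.uint8(130)), (np.uint8(99), np.uint8(95), np.uint8(88)), (np.uint8(124), np.uint8(118), np.uint8(115)), (np.uint8(139), np.uint8(135), np.uint8(128)), (np.uint8(138), np.uint8(131), np.uint8(127)), (np.uint8(140), np.uint8(135), np.uint8(128))]
90 232 390
pad bx [0.3056 0.3054] by [0.4913 0.6474]
98 233 390
pad bx [0.313  0.3128] by [0.4919 0.6478]
148 235 388
pad bx [0.361  0.3607] by [0.4915 0.6482]
156 235 388
pad bx [0.3689 0.3687] by [0.4911 0.6486]
61 [310.6885  73.6721]
cup bx [0.3056] by [0.5695]
52 [322.9808 153.6538]
cup bx [0.365] by [0.5794]
foot bx [0.3092 0.309  0.3676 0.3674] by [0.5081 0.6316 0.5176 0.642 ]
```

Call:
{"fn": "servo_tool", "kwargs": {
  "motion": [
    [1,[-0.62,2.92,-2.0],[0,0,0]],
    [1,[-0.62,2.92,-2.0],[0,0,0]],
    [1,[0,0,-3.64],[0,0,0]],
    [1,[0,0,-3.64],[0,0,0]],
    [1,[0,0,-3.64],[0,0,0]],
    [1,[0,0,-3.64],[0,0,0]],
    [1,[0,0,0],[0,0,0]],
    [1,[0,0,0],[0,0,0]]
  ]
}}

```text
t: 3.12
ee_pos: [0.6663, -0.1517, 0.0554]
tool_rot: [-1.811, -2.561, 0.002]
ft_force: [-0.2, -0.1, 0.1]
grip_width: 0.992
gripper_force: 0.0
```

Call:
{"fn": "servo_tool", "kwargs": {
  "motion": [
    [0.4,[0,0,0],[0,0,0]],
    [0.4,[0,0,0],[0,0,0]],
    [0.4,[0,0,0],[0,0,0]],
    [0.4,[0,0,0],[0,0,0]],
    [0.4,[0,0,0],[0,0,0]],
    [0.4,[0,0,0],[0,0,0]],
    [0.4,[0,0,0],[0,0,0]],
    [0.4,[0,0,0],[0,0,0]]
  ],
  "newtons": 20
}}

```text
t: 3.78
ee_pos: [0.6685, -0.1539, 0.0571]
tool_rot: [1.816, 2.563, 0.0]
ft_force: [-0.0, -0.1, 3.3]
grip_width: 0.505
gripper_force: 20.0
```

Call:
{"fn": "servo_tool", "kwargs": {
  "motion": [
    [0.4,[-0.31,-0.11,0],[0,0,0]],
    [0.4,[-0.31,-0.11,0],[0,0,0]],
    [0.4,[-0.31,-0.11,0],[0,0,0]],
    [0.4,[0,0,0],[0,0,0]],
    [0.4,[0,0,0],[0,0,0]],
    [0.4,[0,0,0],[0,0,0]]
  ]
}}

```text
t: 4.28
ee_pos: [0.6589, -0.1573, 0.0571]
tool_rot: [-1.816, -2.563, 0.0]
ft_force: [1.2, 0.1, 0.5]
grip_width: 0.502
gripper_force: 20.0
```

Call:
{"fn": "servo_tool", "kwargs": {
  "motion": [
    [0.85,[0,0,0],[0,0,0]],
    [0.85,[0,0,0],[0,0,0]],
    [0.85,[0,0,0],[0,0,0]],
    [0.85,[0,0,0],[0,0,0]],
    [0.85,[0,0,4.0],[0,0,0]],
    [0.85,[0,0,4.0],[0,0,0]],
    [0.85,[0.62,-2.92,4.0],[0,0,0]],
    [0.85,[0.62,-2.92,4.0],[0,0,0]],
    [0.85,[0.62,0,2.5],[0,0,0]],
    [0.85,[0,0,0],[0,0,0]]
  ]
}}

```text
t: 5.12
ee_pos: [0.6792, -0.2086, 0.2371]
tool_rot: [1.812, 2.552, 0.004]
ft_force: [0.0, -0.8, 1.3]
grip_width: 0.848
gripper_force: 0.0
```

```bash
cat > cups.py <<'E'
from h import *
np.set_printoptions(precision=4,suppress=True)
by=np.array([.9438,.3305]);bx=np.array([.3305,-.9438])
st=manip.sense();c=manip.camera_model("wrist");im=manip.get_image("wrist");print(st['t'],st['ee_pos'])
h=cv2.cvtColor(im,cv2.COLOR_BGR2HSV);y=cv2.inRange(h,(18,90,110),(34,255,255));g=cv2.inRange(h,(50,80,40),(85,255,255))
for a,b,s in((.3055,.57,"fix"),(.3655,.57,"slack")):
    P=np.r_[bx*a+by*b,.101];u,v=proj(c,[P])[0].round().astype(int)
    q=np.argwhere(y[max(v-8,0):v+6,u-14:u+15])
    if len(q):
        ce=q.mean(0)[::-1]+[u-14,max(v-8,0)];p=onz(c,[ce],.101)[0,:2];print(s,"cup",len(q),ce,p@bx,p@by)
    P=np.r_[bx*a+by*b,.03];u,v=proj(c,[P])[0].round().astype(int)
    e=np.array([(np.where(g[r,u-95:u+95])[0]+u-95)[[0,-1]] for r in range(v-3,v+4)]);l,r_=np.median(e,0)
    p=onz(c,[[l-.5,v],[r_+.5,v]],.03)[:,:2]@by;print(s,"foot",p,p.mean())
E
python3 cups.py
```

```text
5.1167 [ 0.6792 -0.2086  0.2371]
fix cup 58 [308.6724  75.0517] 0.30556742165593587 0.5695345363257469
fix foot [0.5078 0.631 ] 0.5693786127395342
slack cup 50 [308.48 156.3 ] 0.3649160912017119 0.5692139878374143
slack foot [0.5079 0.6305] 0.5691993557749131
```

Call:
{"fn": "servo_tool", "kwargs": {
  "motion": [
    [0.85,[-0.93,1.55,0],[0,0,-0.119]],
    [0.85,[-0.93,1.55,0],[0,0,-0.119]],
    [0.85,[-0.93,1.55,0],[0,0,-0.119]],
    [0.85,[-0.93,1.55,0],[0,0,-0.119]],
    [0.85,[-0.93,1.55,0],[0,0,-0.119]],
    [0.85,[-0.93,1.55,0],[0,0,-0.119]],
    [0.85,[-0.93,1.55,0],[0,0,-0.119]],
    [0.85,[-0.93,1.55,0],[0,0,-0.119]]
  ]
}}

```text
t: 5.83
ee_pos: [0.5995, -0.0804, 0.2266]
tool_rot: [-2.791, -1.438, 0.004]
ft_force: [0.1, 0.2, -0.9]
grip_width: 0.849
gripper_force: 0.0
```

Call:
{"fn": "servo_tool", "kwargs": {
  "motion": [
    [0.5,[-0.93,1.55,0],[0,0,-0.119]],
    [0.5,[-0.93,1.55,0],[0,0,-0.119]],
    [0.5,[-0.93,1.55,0],[0,0,-0.119]],
    [0.5,[-0.93,1.55,0],[0,0,-0.119]],
    [0.5,[-0.93,1.55,0],[0,0,-0.119]],
    [0.5,[-0.93,1.55,0],[0,0,-0.119]],
    [0.5,[-0.93,1.55,0],[0,0,-0.119]],
    [0.5,[-0.93,1.55,0],[0,0,-0.119]],
    [0.5,[0,0,0],[0,0,0]],
    [0.5,[0,0,0],[0,0,0]]
  ]
}}

```text
t: 6.67
ee_pos: [0.5258, 0.0428, 0.2275]
tool_rot: [3.141, 0.015, -0.003]
ft_force: [-0.7, 0.1, 1.1]
grip_width: 0.504
gripper_force: 0.0
```

Run:
```python
from h import *
import pickle
np.set_printoptions(precision=4,suppress=True)
st=manip.sense();c=manip.camera_model("wrist");im=manip.get_image("wrist")
pickle.dump(c,open("w2.pkl","wb"));cv2.imwrite("pics/w2.png",im)
print(st['t'],st['ee_pos'],R.from_rotvec(st['tool_rot']).as_matrix(),st['joints'])
```

```text
6.6667 [0.5258 0.0428 0.2275] [[ 1.      0.0096 -0.002 ]
 [ 0.0096 -1.     -0.0002]
 [-0.002   0.0002 -1.    ]] [-0.068  -0.0153  1.7716 -0.0003  1.3873  1.4932]
```

View pics/w2.png

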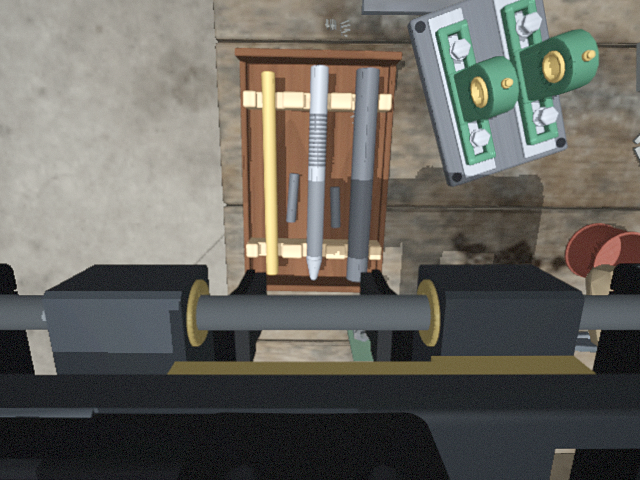

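The lining bar runs from (319,66) to its nose tip at (315,279), with the ribbed band at rows 114–166. The offcuts at rows 174–228 are clear of the grip.

Run:
```python
from h import *
import pickle
np.set_printoptions(precision=4,suppress=True)
c=pickle.load(open("w2.pkl","rb"));im=cv2.imread("pics/w2.png");h=cv2.cvtColor(im,cv2.COLOR_BGR2HSV)
m=cv2.inRange(h,(0,0,95),(180,60,255))
pts=[]
for r in list(range(74,88,3))+list(range(116,166,4))+list(range(175,235,4)):
    x=np.where(m[r,300:338])[0]+300
    if len(x)>8: pts.append((x.mean(),r)); 
pts=np.array(pts);P=onz(c,pts,.034)[:,:2]
l=cv2.fitLine(P.astype(np.float32),cv2.DIST_HUBER,0,1e-4,1e-4).ravel();print(len(pts),l,np.arctan2(l[1],l[0]))
print(np.c_[pts,P][::4])
print("end,rib0,rib1,nose",onz(c,[[319,66],[318,114],[317,166],[315,280]],.034)[:,:2])
```

```text
33 [0.9998 0.0213 0.5771 0.0376] 0.021348234
[[319.      74.       0.6541   0.0376]
 [319.      86.       0.644    0.0375]
 [317.     128.       0.6077   0.0388]
 [317.     144.       0.5934   0.0386]
 [316.     160.       0.5788   0.0394]
 [316.     183.       0.5573   0.0391]
 [320.8261 199.       0.542    0.0343]
 [320.087  215.       0.5263   0.0348]
 [314.5    231.       0.5102   0.04  ]]
end,rib0,rib1,nose [[0.6607 0.0377]
 [0.62   0.0381]
 [0.5732 0.0384]
 [0.4589 0.0389]]
```

Call:
{"fn": "servo_tool", "kwargs": {
  "motion": [
    [0.31,[2.34,-0.14,-3],[0,0,-0.009]],
    [0.31,[2.34,-0.14,-3],[0,0,-0.009]],
    [0.31,[2.34,-0.13,-3],[0,0,-0.008]],
    [0.31,[0,0,-3.8],[0,0,0]],
    [0.31,[0,0,-3.8],[0,0,0]],
    [0.31,[0,0,0],[0,0,0]],
    [0.31,[0,0,0],[0,0,0]],
    [0.31,[0,0,0],[0,0,0]]
  ]
}}

```text
t: 7.38
ee_pos: [0.5982, 0.0374, 0.0643]
tool_rot: [3.141, -0.033, 0.003]
ft_force: [0.8, 0.8, 0.7]
grip_width: 0.312
gripper_force: 0.0
```

Run:
```python
from h import *
np.set_printoptions(precision=4,suppress=True)
st=manip.sense();print(st['ee_pos'],R.from_rotvec(st['tool_rot']).as_matrix()[:,0],st['grip_width'],st['ft_force'])
```

```text
[0.5982 0.0374 0.0643] [ 0.9998 -0.0207  0.0016] 0.31209868219602327 [0.7884 0.7761 0.6846]
```

Call:
{"fn": "servo_tool", "kwargs": {
  "motion": [
    [0.31,[-0.2,0.13,-2.45],[0,0,0.004]],
    [0.31,[0,0,-2.45],[0,0,0]],
    [0.31,[0,0,0],[0,0,0]],
    [0.31,[0,0,0],[0,0,0]]
  ]
}}

```text
t: 7.72
ee_pos: [0.5959, 0.0392, 0.0156]
tool_rot: [3.141, -0.026, 0.002]
ft_force: [-0.0, -0.6, 0.8]
grip_width: 0.312
gripper_force: 0.0
```

Call:
{"fn": "servo_tool", "kwargs": {
  "motion": [
    [0,[0,0,0],[0,0,0]],
    [0,[0,0,0],[0,0,0]],
    [0,[0,0,0],[0,0,0]],
    [0,[0,0,0],[0,0,0]],
    [0,[0,0,0],[0,0,0]],
    [0,[0,0,0],[0,0,0]]
  ],
  "newtons": 40
}}

```text
t: 8.22
ee_pos: [0.5971, 0.0392, 0.0163]
tool_rot: [3.141, -0.027, 0.006]
ft_force: [-0.2, 0.5, 6.9]
grip_width: 0.169
gripper_force: 40.0
```

Call:
{"fn": "servo_tool", "kwargs": {
  "motion": [
    [0,[0,0,0.5],[0,0,0]],
    [0,[0,0,1],[0,0,0]],
    [0,[0,0,2],[0,0,0]],
    [0,[0,0,3],[0,0,0]],
    [0,[0,0,3],[0,0,0]],
    [0,[0,0,3],[0,0,0]],
    [0,[0,0,3],[0,0,0]],
    [0,[0,0,2.5],[0,0,0]]
  ]
}}

```text
t: 8.88
ee_pos: [0.5953, 0.0394, 0.1969]
tool_rot: [3.141, -0.027, 0.003]
ft_force: [0.6, -0.7, -0.6]
grip_width: 0.169
gripper_force: 40.0
```

Call:
{"fn": "servo_tool", "kwargs": {
  "motion": [
    [0,[-0.08,0.11,0],[0,0,0.06]],
    [0,[-0.08,0.11,0],[0,0,0.12]],
    [0,[-0.08,0.11,0],[0,0,0.12]],
    [0,[-0.08,0.11,0],[0,0,0.12]],
    [0,[-0.08,0.11,0],[0,0,0.12]],
    [0,[-0.08,0.11,0],[0,0,0.12]],
    [0,[-0.08,0.11,0],[0,0,0.12]],
    [0,[-0.08,0.11,0],[0,0,0.12]]
  ]
}}

```text
t: 9.55
ee_pos: [0.5883, 0.0483, 0.1943]
tool_rot: [-2.836, -1.351, 0.0]
ft_force: [-0.7, 1.2, -1.1]
grip_width: 0.172
gripper_force: 40.0
```

Call:
{"fn": "servo_tool", "kwargs": {
  "motion": [
    [0,[-0.08,0.11,0],[0,0,0.12]],
    [0,[-0.08,0.11,0],[0,0,0.12]],
    [0,[-0.08,0.11,0],[0,0,0.12]],
    [0,[-0.08,0.11,0],[0,0,0.12]],
    [0,[-0.08,0.11,0],[0,0,0.12]],
    [0,[-0.08,0.11,0],[0,0,0.12]],
    [0,[-0.08,0.11,0],[0,0,0.12]],
    [0,[-0.08,0.11,0],[0,0,0.12]],
    [0,[0,0,0],[0,0,0.065]],
    [0,[0,0,0],[0,0,0]]
  ]
}}

```text
t: 10.38
ee_pos: [0.5819, 0.0571, 0.1942]
tool_rot: [-1.814, -2.565, 0.0]
ft_force: [-0.5, -0.3, -1.9]
grip_width: 0.171
gripper_force: 40.0
```

Call:
{"fn": "servo_tool", "kwargs": {
  "motion": [
    [0,[0,0,0],[0,0,0]],
    [0,[0,0,0],[0,0,0]]
  ]
}}

```text
t: 10.55
ee_pos: [0.5822, 0.057, 0.194]
tool_rot: [1.82, 2.561, 0.0]
ft_force: [-0.6, -1.0, -1.6]
grip_width: 0.167
gripper_force: 40.0
```

```bash
cat > st.py <<'E'
from h import *
np.set_printoptions(precision=4,suppress=True)
by=np.array([.9438,.3305]);bx=np.array([.3305,-.9438])
st=manip.sense();Rm=R.from_rotvec(st['tool_rot']).as_matrix();p=st['ee_pos']
print(st['t'],p,"bed",(p[:2]@bx)-.3355,(p[:2]@by)-.57,"toolx",Rm[:,0],"head",np.degrees(np.arctan2(Rm[1,0],Rm[0,0])),"z",Rm[:,2],"F",st['ft_force'],"M",st['moment'],"g",st['grip_width'],st['gripper_force'])
E
python3 st.py
python3 - <<'E'
from h import *
for n in("top","scene"): cv2.imwrite(f"pics/{n}2.png",manip.get_image(n))
a=cv2.imread("pics/top2.png")[130:320,170:370];b=cv2.imread("pics/scene2.png")[130:310,200:440]
o=np.zeros((600,790,3),np.uint8);o[:380,:400]=cv2.resize(a,(400,380),interpolation=cv2.INTER_CUBIC);o[:292,400:790]=cv2.resize(b,(390,292),interpolation=cv2.INTER_CUBIC)
cv2.imwrite("pics/m2.png",o)
E
```

```text
10.55 [0.5822 0.057  0.194 ] bed -0.1968472242800695 -0.0017198874123485197 toolx [-0.3286  0.9445  0.    ] head 109.18602184058939 z [ 0.  0. -1.] F [-0.6083 -1.0498 -1.6189] M [-0.0491  0.0324 -0.0017] g 0.16728562399745575 39.99845266342163
```

View pics/m2.png

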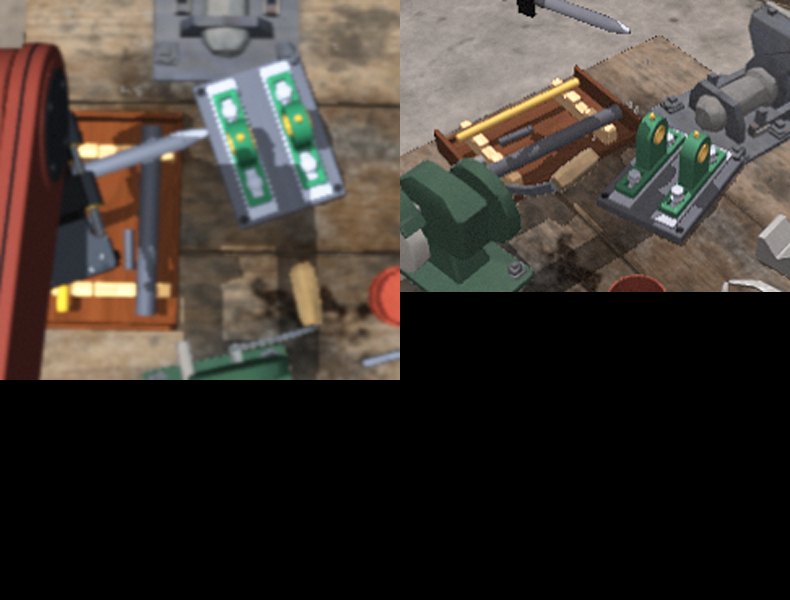

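The top view shows the nose tip at about (273,196) and the scene view at about (340,149), with the bar held level and pointing at the bolted block.

```bash
cat > tip.py <<'E'
from h import *
import sys
np.set_printoptions(precision=4,suppress=True)
by=np.array([.9438,.3305]);bx=np.array([.3305,-.9438])
c=manip.camera_model("top");s=manip.camera_model("scene")
def bed(P): return np.r_[P[:2]@bx-.3355,P[:2]@by-.57,P[2]]
if __name__=="__main__":
    a=list(map(float,sys.argv[1:]))
    P,e=tri(s,a[2:4],c,a[:2]);print("tip",P,"bed",bed(P),e)
    F,e=tri(s,(354.9,201.3),c,(290,198));print("cupF bed",bed(F))
E
python3 tip.py 273 196 340.3 149.1
python3 - <<'E'
from tip import *
st=manip.sense();p=st['ee_pos'];x=R.from_rotvec(st['tool_rot']).as_matrix()[:,0]
g=p+[0,0,.018];t=g-.136*x;print("expected tip",bed(t),proj(c,[t]),proj(s,[t]))
a=cv2.imread("pics/top2.png")[180:210,240:290];b=cv2.imread("pics/scene2.png")[125:160,285:350]
o=np.zeros((480,800,3),np.uint8);o[:240,:400]=cv2.resize(a,(400,240),interpolation=cv2.INTER_NEAREST);o[:210,400:790]=cv2.resize(b,(390,210),interpolation=cv2.INTER_NEAREST)
for im,(x0,y0,x1,y1) in((cv2.imread("pics/top2.png"),(215,190,280,222)),(cv2.imread("pics/scene2.png"),(270,125,345,155))):
    h=cv2.cvtColor(im[y0:y1,x0:x1],cv2.COLOR_BGR2HSV);m=cv2.inRange(h,(90,12,90),(135,110,255))
    n,l,stt,ce=cv2.connectedComponentsWithStats(m);i=1+np.argmax(stt[1:,4]);q=np.argwhere(l==i)[:,::-1]+[x0,y0]
    print(stt[i],"right end",q[q[:,0]>=q[:,0].max()-1].mean(0),cv2.fitLine(q.astype(np.float32),2,0,.01,.01).ravel())
E
```

```text
tip [ 0.6265 -0.0709  0.2092] bed [-0.0615 -0.0022  0.2092] 0.0029346064044224874
cupF bed [-0.0314  0.0015  0.0971]
expected tip [-0.0608 -0.0019  0.2119] [[272.7682 196.1656]] [[341.517  147.7932]]
[  0   0  65  28 610] right end [278.5227 200.5227] [  0.9611  -0.2762 249.9607 203.6279]
[ 13   1  59  25 414] right end [340.2 148.4] [  0.9394   0.3429 312.7826 138.5894]
```

Call:
{"fn": "servo_tool", "kwargs": {
  "motion": [
    [0,[0.18,0.06,-2],[0,0,0]],
    [0,[0,0,-3],[0,0,0]],
    [0,[0,0,-3],[0,0,0]],
    [0,[0,0,-3],[0,0,0]],
    [0,[0,0,-2],[0,0,0]],
    [0,[0,0,-0.67],[0,0,0]],
    [0,[0,0,0],[0,0,0]],
    [0,[0,0,0],[0,0,0]],
    [0,[0,0,0],[0,0,0]]
  ]
}}

```text
t: 11.4
ee_pos: [0.5858, 0.0575, 0.0591]
tool_rot: [1.816, 2.56, 0.003]
ft_force: [-0.1, 0.8, -0.7]
grip_width: 0.168
gripper_force: 40.0
```

```bash
python3 st.py
python3 - <<'E'
from tip import *
st=manip.sense();p=st['ee_pos'];x=R.from_rotvec(st['tool_rot']).as_matrix()[:,0]
g=p+[0,0,.0177];t=g-.136*x;print("expected tip",bed(t),proj(c,[t]),proj(s,[t]))
A=manip.get_image("top");B=manip.get_image("scene");cv2.imwrite("pics/top3.png",A);cv2.imwrite("pics/scene3.png",B)
o=np.zeros((560,800,3),np.uint8);o[:,:400]=cv2.resize(A[185:227,255:285],(400,560),interpolation=cv2.INTER_CUBIC);o[:560,400:800]=cv2.resize(B[180:236,325:365],(400,560),interpolation=cv2.INTER_CUBIC)
cv2.imwrite("pics/m3.png",o)
E
```

```text
11.4 [0.5858 0.0575 0.0591] bed -0.1961607143626496 0.0018687029243391606 toolx [-0.3304  0.9438 -0.0012] head 109.29446917298922 z [ 0.0034 -0.0001 -1.    ] F [-0.1085  0.7999 -0.66  ] M [-0.0521 -0.0077 -0.0338] g 0.16831621903596014 39.99851703643799
expected tip [-0.0602  0.0019  0.077 ] [[276.0871 204.511 ]] [[343.3336 203.8336]]
```

View pics/m3.png

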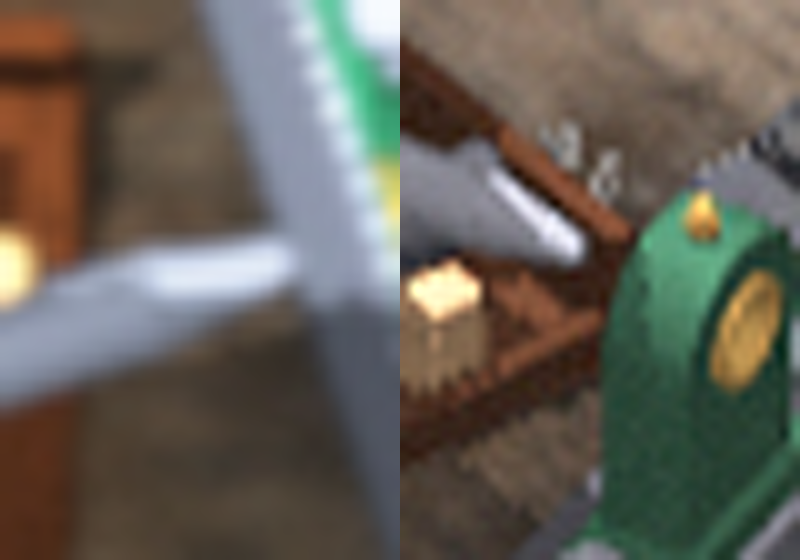

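The tip shows at about top (276.8,203.9) and scene (342.7,204.5), close to what was predicted. I'll average the noisy pose readings.

```bash
cat > avg.py <<'E'
from tip import *
P=[];X=[];Fo=[]
for i in range(8):
    manip.get_image("top");s_=manip.sense();P.append(s_['ee_pos']);X.append(s_['tool_rot']);Fo.append(s_['ft_force'])
P=np.array(P);Rm=R.from_rotvec(X).mean().as_matrix();p=P.mean(0)
g=p+[0,0,.0177];t=g-.136*Rm[:,0]
print(s_['t'],"TCP",p,"std",P.std(0),"grip bed",bed(g),"tip",bed(t),"head",np.degrees(np.arctan2(Rm[1,0],Rm[0,0])),"x.z",Rm[2,0],"F",np.mean(Fo,0),"tippx",proj(c,[t]),proj(s,[t]))
E
python3 avg.py; python3 tip.py 276.8 203.9 342.7 204.5
```

```text
11.9 TCP [0.5847 0.0575 0.0579] std [0.0005 0.     0.0006] grip bed [-0.1966  0.0008  0.0756] tip [-0.0606  0.0008  0.0757] head 109.30734786721798 x.z -0.0005334637544848885 F [ 0.2153 -0.04   -1.6394] tippx [[276.0877 205.1341]] [[342.8924 204.5456]]
tip [ 0.6308 -0.0713  0.0758] bed [-0.0597  0.0018  0.0758] 0.0032251649092869704
cupF bed [-0.0314  0.0015  0.0971]
```

Call:
{"fn": "servo_tool", "kwargs": {
  "motion": [
    [0,[-0.06,-0.02,-0.05],[0,0,0]],
    [0,[0.2,-0.57,0],[0,0,0]],
    [0,[0.2,-0.57,0],[0,0,0]],
    [0,[0.2,-0.57,0],[0,0,0]],
    [0,[0.2,-0.57,0],[0,0,0]],
    [0,[0.2,-0.57,0],[0,0,0]],
    [0,[0,0,0],[0,0,0]],
    [0,[0,0,0],[0,0,0]]
  ]
}}

```text
t: 12.57
ee_pos: [0.5936, 0.0283, 0.0565]
tool_rot: [-1.819, -2.562, -0.0]
ft_force: [-0.4, 0.6, -0.6]
grip_width: 0.174
gripper_force: 40.0
```

```bash
python3 avg.py
```

```text
12.9667 TCP [0.5934 0.029  0.0565] std [0.     0.0002 0.    ] grip bed [-0.1668 -0.0004  0.0742] tip [-0.0308 -0.0003  0.0742] head 109.31534743621738 x.z 0.00013723771725377725 F [-0.0009 -0.1903 -1.4457] tippx [[290.3466 201.11  ]] [[355.4106 210.7589]]
```

Call:
{"fn": "servo_tool", "kwargs": {
  "motion": [
    [0,[0.17,-0.47,0],[0,0,0]],
    [0,[0.17,-0.47,0],[0,0,0]],
    [0,[0.17,-0.47,0],[0,0,0]],
    [0,[0.17,-0.47,0],[0,0,0]],
    [0,[0.17,-0.47,0],[0,0,0]],
    [0,[0.17,-0.47,0],[0,0,0]],
    [0,[0,0,0],[0,0,0]],
    [0,[0,0,0],[0,0,0]]
  ]
}}

```text
t: 13.63
ee_pos: [0.6038, 0.0002, 0.0565]
tool_rot: [1.818, 2.562, 0.0]
ft_force: [-0.3, 0.0, -2.0]
grip_width: 0.173
gripper_force: 40.0
```

```bash
python3 avg.py; python3 st.py
```

```text
14.0333 TCP [0.6036 0.0008 0.0565] std [0.0001 0.0001 0.    ] grip bed [-0.1367 -0.0001  0.0742] tip [-0.0007 -0.      0.0742] head 109.31535571770914 x.z 9.61592207511722e-05 F [ 0.3901 -0.3956 -1.4829] tippx [[304.4016 196.2675]] [[368.7264 216.1283]]
14.0333 [0.6036 0.0009 0.0565] bed -0.1368356936764433 -3.7280207834888834e-05 toolx [-0.3309  0.9437  0.0001] head 109.32521708941398 z [-0.0001  0.0001 -1.    ] F [ 0.9877 -0.1984 -1.2491] M [0.0241 0.0337 0.0026] g 0.1697146775110755 39.99855101108551
```

Call:
{"fn": "servo_tool", "kwargs": {
  "motion": [
    [0,[0.14,-0.4,0],[0,0,0]],
    [0,[0.14,-0.4,0],[0,0,0]],
    [0,[0.14,-0.4,0],[0,0,0]],
    [0,[0.14,-0.4,0],[0,0,0]],
    [0,[0.14,-0.4,0],[0,0,0]],
    [0,[0.14,-0.4,0],[0,0,0]],
    [0,[0.14,-0.4,0],[0,0,0]],
    [0,[0.14,-0.4,0],[0,0,0]],
    [0,[0,0,0],[0,0,0]],
    [0,[0,0,0],[0,0,0]]
  ]
}}

```text
t: 14.87
ee_pos: [0.615, -0.0317, 0.0565]
tool_rot: [1.818, 2.562, 0.0]
ft_force: [0.1, 0.2, -1.4]
grip_width: 0.169
gripper_force: 40.0
```

```bash
python3 st.py
```

```text
14.8667 [ 0.615  -0.0317  0.0565] bed -0.10234545413826726 -6.954535175329735e-05 toolx [-0.3302  0.9439 -0.    ] head 109.28028893205285 z [ 0.  0. -1.] F [ 0.1121  0.2455 -1.4366] M [-0.0171 -0.0173  0.0198] g 0.1691588020885024 39.99852240085602
```

Call:
{"fn": "servo_tool", "kwargs": {
  "motion": [
    [0,[0.14,-0.41,0],[0,0,0]],
    [0,[0.14,-0.41,0],[0,0,0]],
    [0,[0.14,-0.41,0],[0,0,0]],
    [0,[0.14,-0.41,0],[0,0,0]],
    [0,[0.14,-0.41,0],[0,0,0]],
    [0,[0.14,-0.41,0],[0,0,0]],
    [0,[0.14,-0.41,0],[0,0,0]],
    [0,[0.14,-0.41,0],[0,0,0]],
    [0,[0,0,0],[0,0,0]],
    [0,[0,0,0],[0,0,0]]
  ]
}}

```text
t: 15.7
ee_pos: [0.6263, -0.0646, 0.0566]
tool_rot: [1.818, 2.562, 0.0]
ft_force: [0.4, -0.7, -0.8]
grip_width: 0.17
gripper_force: 40.0
```

```bash
python3 avg.py
python3 - <<'E'
from h import *
A=manip.get_image("top");B=manip.get_image("scene")
o=np.zeros((560,800,3),np.uint8);o[:,:400]=cv2.resize(A[150:234,270:330],(400,560),interpolation=cv2.INTER_CUBIC);o[:,400:]=cv2.resize(B[170:282,340:420],(400,560),interpolation=cv2.INTER_CUBIC)
cv2.imwrite("pics/m4.png",o)
E
```

```text
16.1 TCP [ 0.6261 -0.0641  0.0566] std [0.     0.0001 0.    ] grip bed [-0.0681 -0.0003  0.0743] tip [ 0.0679 -0.0002  0.0743] head 109.31566863815249 x.z -2.52337923252934e-05 F [ 0.5078 -0.2497 -1.3528] tippx [[336.5488 185.667 ]] [[400.1083 229.1823]]
```

View pics/m4.png

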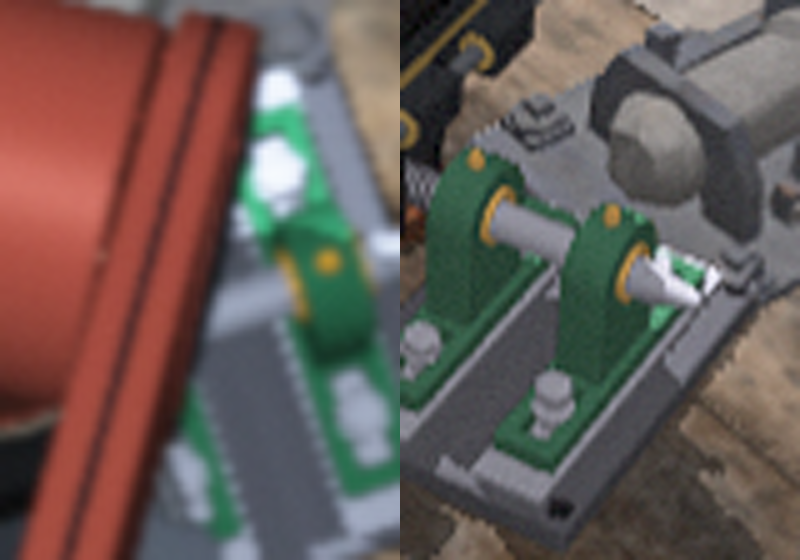

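Both bushes are threaded and the tip stands out at scene (400,229), as predicted. I'll push 3 mm further for margin, then hand in.

Call:
{"fn": "servo_tool", "kwargs": {
  "motion": [
    [0,[0.05,-0.14,0],[0,0,0]],
    [0,[0.05,-0.14,0],[0,0,0]],
    [0,[0,0,0],[0,0,0]],
    [0,[0,0,0],[0,0,0]],
    [0,[0,0,0],[0,0,0]],
    [0,[0,0,0],[0,0,0]]
  ]
}}

```text
t: 16.7
ee_pos: [0.6271, -0.0671, 0.0565]
tool_rot: [1.817, 2.562, -0.0]
ft_force: [0.1, -0.5, -1.3]
grip_width: 0.174
gripper_force: 40.0
```

```bash
python3 st.py; python3 -c "
from bench import manip
print(manip.close_job())"
```

```text
16.7 [ 0.6271 -0.0671  0.0565] bed -0.06494373360243916 -0.00029327844179671825 toolx [-0.3306  0.9438 -0.0001] head 109.30659119154042 z [ 0.0001 -0.0001 -1.    ] F [ 0.1329 -0.4725 -1.3175] M [-0.0373 -0.0884  0.0119] g 0.17387654713915143 39.99859929084778
the job is handed in; nothing more can be done
None
```

I handed the job in at 16.7 s with the slack block in line and the lining bar through both bushes, tip about 29 mm beyond the slack bush and still gripped at 40 N; the hand-in returned no verdict.

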